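# Unlock and start the packing conveyor

### The arm

A 7-joint arm with a two-finger parallel gripper is mounted at the origin on the work surface. World frame = base frame: x ahead of the robot, y to its left, z up, the work surface at z = 0. Lengths are in mm, angles in rad, forces in N, time in s.
With the tool pointing down it reaches from about 400 to 850 mm from the base axis. Payload 6.9 kg.
Tool frame: the origin (TCP) lies at the very end of the fingers, on their centre line; the grasp point (between the pads) lies 19 mm behind it; z points along the fingers, y is the direction in which the jaws open and shut (so a half turn about z gives the same grasp; the last joint's range is limited). The gripper opens to 85 mm and grips with 20 to 120 N. Pads are 22 mm wide; open, the fingers measure 114 mm over their backs; the gripper's body (76 mm by 85 mm) begins 54 mm behind the grasp point. The pads swing forward as they close: fully open they stand 13 mm farther back than shut.
Start: joints at [1.329, 0.507, -0.238, 1.5, 0.126, 1.149, -0.155], TCP at [212.402, -587.79, 231.275] pointing down, gripper open.
Joint ranges: [-3.08, 3.08], [-0.24, 2.05], [-1.43, 1.35], [0, 2.5], [-1.52, 4.66], [0.17, 1.96], [-2.89, 2.89]. Speed limits (rad/s): [2.39, 2.39, 3.14, 3.14, 3.14, 3.14, 3.14].

### API

Orientations are given as [roll, pitch, yaw] about the fixed x, y, z axes, in that order (R = Rz(yaw) Ry(pitch) Rx(roll)).
In Python, from cell import env, viewer, nets gives the robot as it stands.
- The arm moves only by the shell command python3 -m inch 'ROWS' [FORCE]. ROWS is JSON, a list that holds one entry, the list of rows, each a list of 7 numbers: the shift along the tool's x, y, z in units of 0.04 m (1.0 is 0.04 m), then the turn, a rotation vector about the tool's x, y, z in units of 6 degrees (1.0 is 6 degrees), then the opening, from -1 (shut) to 1 (fully open). In form: [[[tx, ty, tz, ax, ay, az, jaw], ...]]. A call has 1 to 20 rows; each row shifts and turns the commanded pose from where the row before left it, along the tool's axes as they then stand; what a row does not reach is not made up. A row lasts 1/12 s, in which the tool goes at most 41.7 mm and 7.16 degrees, less where a joint would pass 70% of its speed; a pose out of reach is approached as far as the arm can. A call with a number of a shift or a turn outside -1 to 1 is refused whole. A call with a gripper value outside its range is refused whole. The fingers move at their own pace and stop on an object; FORCE is the grip in N (left out, the last holds). Time passes only in rows, so rows that do not move let the fingers close. It gives the time, the measured TCP pose, the force and the opening at its end, in the units of the state.
- env.sense(): the state, without advancing time (a new reading comes with each control period).
- viewer.get_image(name): name is "scene" or "top" or "wrist"; returns a dict with "pixels" (420x560x3 uint8, red, green, blue), "camera_matrix" (3x3 intrinsics, pixels), "R" (3x3) and "t" (3): a world point X has camera coordinates R X + t. Camera axes: x right, y down, z forward; pixel columns grow to the right and rows downward; lengths in mm; the calibration is good to about 2 mm. A picture is of the moment at which its call begins. There is no depth.
- env.close_job(): hands the job in, once; it reports no verdict.
Trained networks look in a picture, given as the dict that the camera call returned (one of the last four; its "shot" number tells which), for a name from the list of things; names that differ only in an ending like _2 or _b are one class to them, and where a whole thing is asked for, a point or a joint stands for the part that bears it (a point fixed in the world has none). Each returns a list of dicts, best first, with "confidence" (0 to 1); they miss things now and then, are a little off and sometimes report something else, mostly with a low value. They report only what shows in the picture. A call takes as long as a camera call.
- nets.trace(picture, thing): "mask" (420x560 bool, what is visible of it) and "position" ([column, row] in pixels, amid what is visible of it).
The state is a dict: "time_s": time; "joint_positions": joint angles; "joint_velocities": joint speeds; "tau": joint torques, N m; "eef_pos": TCP position; "tcp_rot": TCP orientation; "force": force on the tool from outside, world axes, zero at the start; "wrist_torque": the same for the moment, N m; "opening": finger opening in mm.
Only numpy, scipy, OpenCV 4.12 (cv2) and the standard library are available. Lean on these libraries where they do the work, as an engineer would, in place of code of your own. Each camera call takes 0.05 s, during which the arm holds its last target.

### The job

Get the packing conveyor ready to run. First, on the control box with the hood, nudge the flush slide switch by its small ridge all the way to the left (left as you stand at the far side of the bench and face the sloping panel) until it clicks over; then, on the other box, turn the bar knob clockwise until it clicks over to its second mark, and let go. Do not bump the hood, and leave the carton, the bin and the tape roll where they are.

Things in the scene. Friction and masses are not known exactly. Their poses are not given: they have to be found in the camera images.
- lock_box: Hooded control box: grey steel wedge bolted to the bench, 150 deep (x, to its back, on the robot's side) x 140 wide (y), on a 180 x 156 x 6 foot plate. Origin: centre of its underside. Its panel faces away from the robot and rises towards it at 30 degrees: front edge 30 high, rear 117 high; middle 73 above the origin, with the slide switch. The panel is 166 x 126, otherwise flat.
- ridge (a point): Middle of the slide switch's plain grey ridge: 32 long up the slope, 8 thick along the slide, 8 high; this point is 4 above the panel face and moves with the switch. The flat part around it (62 x 38) is level with the panel to 1 mm. Axes: x up the slope, y along the slide to the left (for one who faces the panel), z out of the panel, 30 degrees from vertical, leaning away from the robot.
- lock_slide (a joint): Slide switch position in m: 0 = locked (right end, the start), 0.024 = unlocked (left end, hard stop). Over-centre detent: resists a push with up to about 6.5 N until 0.012, and past about 0.016 snaps to the left end by itself and stays.
- guard_edge (a point): Middle of the hood's front edge. The hood is a fixed level sheet-steel roof 4 thick, 70 deep x 140 wide, 176 above the bench, about 103 above the panel's middle, on a 4 thick wall behind the box. This edge runs across the box 8 behind the panel's middle, so a gripper coming straight down on the ridge strikes it: come in square to the panel, from its front. x: to the box's back, z: up.
- knob_box: Second control box: the same wedge, foot and 30 degree panel as the hooded box, without hood, with the bar knob in its panel's middle (73 above the origin, the centre of its underside). x to its back, z up. Two black marks on the panel lie 0.6 rad either side of straight up the slope.
- knob_grip (a point): Point on the black bar knob's turning axis, half-way up its bar (30 above the panel face). Bar 64 long x 16 thick, from 14 to 44 above the panel face, on a disc of 68 diameter (6 to 14 above the panel) and a base of 80 diameter. Axes: x along the bar to its white-lined end, y across the bar, z along the turning axis out of the panel; x and y turn with the knob.
- run_knob (a joint): Knob angle in rad, growing clockwise seen facing the panel: 0 = off (the start; white line at the left mark), 1.2 = run (hard stop; white line at the right mark). Detent: resists with up to about 0.14 N m until 0.6, past about 0.7 snaps to 1.2 by itself and stays.
- carton_mid (a point): Bystander: centre of a closed cardboard carton, 160 x 110 x 80 high, loose on the bench (this point is 40 up)
- bin_mid (a point): Bystander: centre of an empty open blue plastic bin, 180 x 120 x 80 high, loose on the bench (this point is 40 up)
- tape_mid (a point): Bystander: centre of a roll of packing tape lying flat, 110 outer diameter x 48 high, hole 76, loose on the bench (this point is 24 up)

How it is judged:
By the outcome, as a careful person would: the job done as asked, in the order asked, and still so for the second after the job is handed in, with the robot touching nothing.
It also fails if it takes over 61 s, if anything falls off the work surface, if the arm or the gripper's body presses on something with over 40 N, if the wrist force passes 120 N, or if a joint passes its speed limit or range.

## Working session

There is one attempt and no reset: what is moved stays moved. The work goes in short steps, Python scripts to look and compute and a shell command to move; the robot and the scene stay as the last step left them, time stands still between calls to the robot, and variables do not carry over. Pictures are saved under pics/ and viewed, and the job is handed in when it is done.

```bash
mkdir -p pics; ls; python3 - <<'E'
from cell import env, viewer, nets
import cv2,numpy as np
s=env.sense(); print({k:np.round(v,3) for k,v in s.items()})
for n in ["scene","top","wrist"]:
    p=viewer.get_image(n); cv2.imwrite(f"pics/{n}0.png",p["pixels"][:,:,::-1])
    print(n,np.round(p["camera_matrix"],1).tolist(),np.round(p["R"],4).tolist(),np.round(p["t"],1).tolist())
    for t in ["lock_box","ridge","guard_edge","knob_box","knob_grip","carton_mid","bin_mid","tape_mid"]:
        r=nets.trace(p,t)
        print(t,[(round(float(q["confidence"]),2),np.round(q["position"],1).tolist(),int(q["mask"].sum())) for q in r[:2]])
E
```

```text
pics
{'time_s': np.float64(0.0), 'joint_positions': array([ 1.329,  0.508, -0.238,  1.501,  0.126,  1.149, -0.155]), 'joint_velocities': array([ 0.   ,  0.002,  0.001,  0.001,  0.001, -0.001,  0.001]), 'tau': array([-0.0000e+00, -6.2061e+01, -2.1860e+00, -2.4966e+01,  1.3000e-02,
        1.2000e-02, -0.0000e+00]), 'eef_pos': array([ 212.201, -587.293,  230.419]), 'tcp_rot': array([-3.14 ,  0.   ,  0.347]), 'force': array([-0.015,  0.471, -0.663]), 'wrist_torque': array([-0.013,  0.094, -0.042]), 'opening': np.float64(85.48)}
scene [[441.2, 0.0, 279.0], [0.0, 441.2, 208.2], [0.0, 0.0, 1.0]] [[0.4656, 0.8848, 0.0156], [0.7347, -0.3767, -0.5641], [-0.4933, 0.2741, -0.8255]] [-303.0, -366.3, 1700.7]
lock_box [(0.66, [285.0, 182.2], 3559)]
ridge [(0.47, [291.4, 181.3], 237)]
guard_edge [(0.93, [277.2, 151.1], 814)]
knob_box [(0.61, [221.0, 208.7], 3093)]
knob_grip [(0.63, [222.6, 204.8], 372)]
carton_mid [(0.68, [370.8, 152.0], 1945)]
bin_mid [(0.86, [123.8, 262.0], 2856), (0.27, [226.1, 201.4], 381)]
tape_mid [(0.76, [302.1, 263.3], 945)]
top [[541.1, 0.0, 289.9], [0.0, 541.1, 212.9], [0.0, 0.0, 1.0]] [[-0.0119, -0.9999, -0.0013], [-0.9858, 0.012, -0.1677], [0.1677, -0.0007, -0.9858]] [6.0, 604.4, 1739.1]
lock_box [(0.74, [254.6, 251.5], 2590), (0.71, [251.7, 261.4], 1225)]
ridge [(0.46, [249.5, 242.1], 46)]
guard_edge [(0.95, [252.7, 259.7], 1221)]
knob_box [(0.79, [320.9, 253.9], 2549)]
knob_grip []
carton_mid [(0.66, [149.5, 256.7], 1969)]
bin_mid [(0.83, [423.4, 238.4], 2382)]
tape_mid [(0.9, [274.2, 168.3], 561)]
wrist [[377.2, 0.0, 274.4], [0.0, 377.2, 210.7], [0.0, 0.0, 1.0]] [[0.3405, -0.9402, -0.0002], [-0.9055, -0.328, 0.2693], [-0.2533, -0.0915, -0.9631]] [-625.5, -35.4, 378.6]
lock_box []
ridge []
guard_edge []
knob_box []
knob_grip []
carton_mid []
bin_mid []
tape_mid []
```

```bash
python3 - <<'E'
import cv2
for n in ["scene","top"]:
    p=cv2.imread(f"pics/{n}0.png")
    if n=="scene": c=p[100:310,80:430]
    else: c=p[130:310,90:490]
    f=min(800/c.shape[1],600/c.shape[0])
    cv2.imwrite(f"pics/{n}0z.png",cv2.resize(c,None,fx=f,fy=f,interpolation=cv2.INTER_CUBIC)); print(f)
E
```

```text
2.2857142857142856
2.0
```

View pics/scene0z.png

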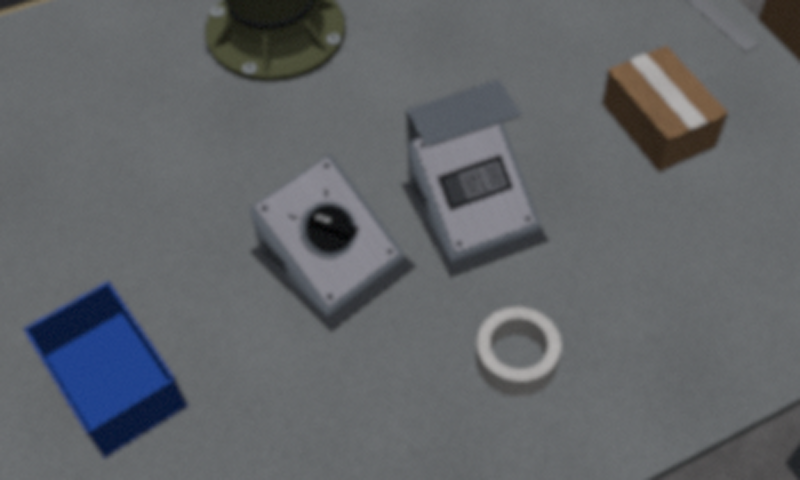

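View pics/top0z.png

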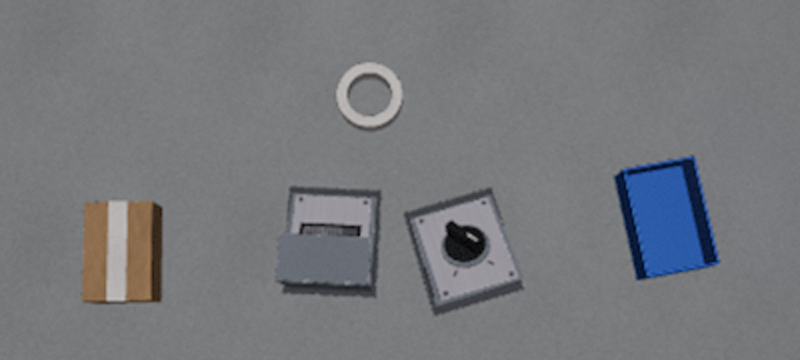

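View pics/scene0.png

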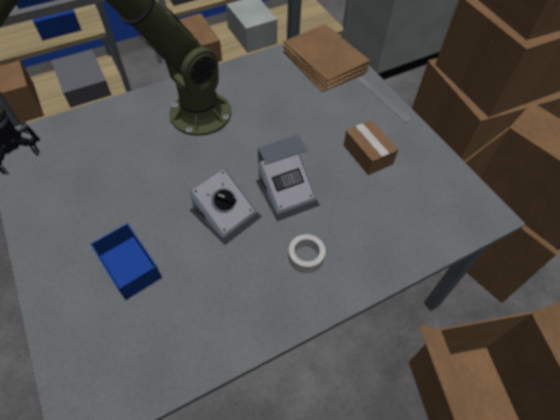

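```bash
cat > h.py <<'E'
import numpy as np,cv2
def proj(p,X):
    c=np.asarray(X,float)@np.array(p["R"]).T+np.array(p["t"]); u=c@np.array(p["camera_matrix"]).T
    return u[:,:2]/u[:,2:]
def box(x0,x1,y0,y1,z0,z1): return np.array([[x,y,z] for x in(x0,x1) for y in(y0,y1) for z in(z0,z1)],float)
wedge=np.array([[x,y,z] for y in(-70,70) for x,z in((-75,0),(75,0),(-75,30),(75,117))],float)
foot=box(-90,90,-78,78,0,6); hood=box(8,78,-70,70,176,180); wall=box(75,79,-70,70,0,180)
t=np.arange(0,2*np.pi,.2); s,c=.5,np.cos(np.pi/6)
PX=np.array([c,0,s]);PY=np.array([0,1,0.]);PZ=np.array([-s,0,c]) # panel axes in box frame (x up slope)
ctr=np.array([0,0,73.5])
cyl=lambda r,h:np.array([ctr+r*np.cos(a)*PX+r*np.sin(a)*PY+h*PZ for a in t])
knob=np.vstack([cyl(34,14),cyl(32,40)*1])
LOCK=[wedge,foot,hood,wall]; KNOB=[wedge,foot]
def pose(v,X):
    a=v[2]; R=np.array([[np.cos(a),-np.sin(a),0],[np.sin(a),np.cos(a),0],[0,0,1]])
    return X@R.T+[v[0],v[1],0]
def sil(p,parts,v,S=4):
    m=np.zeros((420*S,560*S),np.uint8)
    for q in parts:
        h=cv2.convexHull((proj(p,pose(v,q))*S+S/2-.5).astype(np.float32)).astype(np.int32)
        cv2.fillConvexPoly(m,h,1)
    return cv2.resize(m.astype(np.float32),(560,420),interpolation=cv2.INTER_AREA)
E
cat > fit.py <<'E'
from cell import env,viewer,nets
from h import *
from scipy.optimize import minimize
P={n:viewer.get_image(n) for n in("scene","top")}
out={}
for name,parts in(("lock_box",LOCK),("knob_box",KNOB)):
    M={}
    for n,p in P.items():
        r=nets.trace(p,name)[0]; m=r["mask"].copy()
        extra={"lock_box":["guard_edge","ridge"],"knob_box":["knob_grip"]}[name]
        for e in extra:
            q=nets.trace(p,e)
            if q and (n,e)!=("x","x"): m|=q[0]["mask"]
        M[n]=cv2.morphologyEx(m.astype(np.uint8),cv2.MORPH_CLOSE,np.ones((5,5)))
    def f(v):
        v=np.array([v[0],v[1],v[2]/100]); e=0
        for n,p in P.items():
            s_=sil(p,parts,v); e+=np.abs(s_-M[n]).sum()/M[n].sum()
        return e
    # init
    p=P["top"]; yx=np.argwhere(M["top"]).mean(0)[::-1]
    d=np.linalg.solve(p["camera_matrix"],[*yx,1]); R=np.array(p["R"]);C=-R.T@p["t"]; d=R.T@d; X=C+d*(60-C[2])/d[2]
    best=None
    for a in np.arange(-.6,.61,.15):
        r=minimize(f,[X[0],X[1],100*(np.pi+a)],method="Nelder-Mead",options=dict(initial_simplex=[[X[0],X[1],100*(np.pi+a)],[X[0]+25,X[1],100*(np.pi+a)],[X[0],X[1]+25,100*(np.pi+a)],[X[0],X[1],100*(np.pi+a)+15]]))
        if best is None or r.fun<best.fun: best=r
    v=[best.x[0],best.x[1],best.x[2]/100]; out[name]=v
    print(name,np.round(v,3),best.fun)
for n,p in P.items():
    S=2; im=cv2.resize(p["pixels"][:,:,::-1].copy(),None,fx=4,fy=4,interpolation=cv2.INTER_CUBIC)
    for name,parts in(("lock_box",LOCK),("knob_box",KNOB)):
        for q in parts:
            u=(proj(p,pose(out[name],q))*4+1.5).astype(int)
            for i in range(8):
                for j in range(i):
                    if np.sum(np.abs(q[i]-q[j])>1)==1 or (q is wedge and {i%4,j%4}=={2,3} and i//4==j//4): cv2.line(im,tuple(map(int,u[i])),tuple(map(int,u[j])),(0,255,0),1)
    c=im[540:1000,740:1340] if n=="scene" else im[860:1160,860:1460]
    cv2.imwrite(f"pics/{n}_fit.png",c)
E
python3 fit.py
```

```text
lock_box [487.857 114.322   3.084] 0.5213854718619149
knob_box [ 469.093 -104.342    3.416] 0.05994189329785583
```

View pics/scene_fit.png

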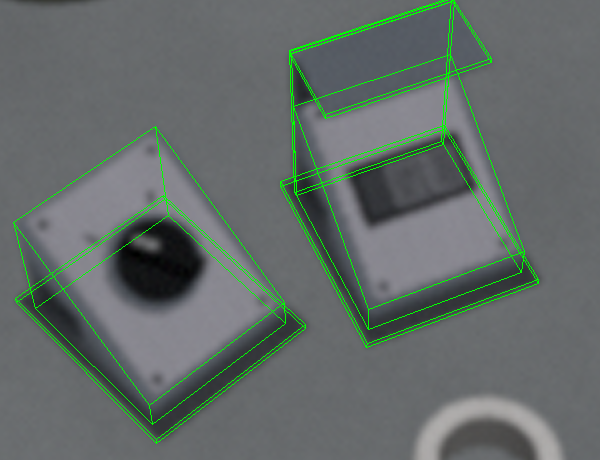

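View pics/top_fit.png

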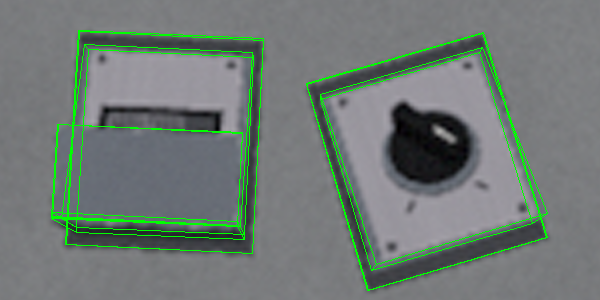

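```bash
cat > plan.py <<'E'
from cell import env
from h import *
from scipy.spatial.transform import Rotation as Ro
from scipy.linalg import logm
LV=[487.86,114.32,3.084]; KV=[469.09,-104.34,3.416]
def panel(v):
    a=v[2]; R=Ro.from_euler('z',a).as_matrix()
    up,z=R@PX,R@PZ; left=np.cross(z,up); c=R@ctr+[v[0],v[1],0]
    return c,up,left,z
def toolR(v,ang=0):  # tool y=left rotated clockwise by ang (facing panel), tool x down slope
    c,up,left,n=panel(v)
    R=np.column_stack([-up,left,-n])
    return Ro.from_rotvec(-ang*n).as_matrix()@R
def rows(target_p,target_R,start=None):
    s=env.sense(); R0=Ro.from_euler('xyz',s["tcp_rot"]).as_matrix(); p0=s["eef_pos"]
    if start is not None: p0,R0=start
    T=np.eye(4);T[:3,:3]=R0.T@target_R;T[:3,3]=R0.T@(np.array(target_p)-p0)
    L=np.real(logm(T)); w=np.array([L[2,1],L[0,2],L[1,0]]);v=L[:3,3]
    tot=np.concatenate([v/40,np.degrees(w)/6]); n=int(np.ceil(max(np.linalg.norm(tot[:3]),np.linalg.norm(tot[3:]))/.95)) or 1
    print("total",np.round(tot,3),"n",n,"row",np.round(tot/n,3).tolist())
def local(v,p):
    c,up,left,n=panel(v); d=np.array(p)-c; return np.round([d@up,d@left,d@n],1)
E
python3 - <<'E'
from plan import *
print([np.round(q,3) for q in panel(LV)],[np.round(q,3) for q in panel(KV)])
rows([540,-330,330],Ro.from_euler('xyz',[np.pi,0,.1]).as_matrix())
rows([620,40,330],toolR(LV),([540,-330,330],Ro.from_euler('xyz',[np.pi,0,.1]).as_matrix()))
E
```

```text
[array([487.86, 114.32,  73.5 ]), array([-0.865,  0.05 ,  0.5  ]), array([-0.058, -0.998, -0.   ]), array([ 0.499, -0.029,  0.866])] [array([ 469.09, -104.34,   73.5 ]), array([-0.834, -0.235,  0.5  ]), array([ 0.271, -0.963,  0.   ]), array([0.481, 0.135, 0.866])]
total [ 9.438e+00 -4.482e+00 -2.468e+00 -1.000e-03  0.000e+00  2.357e+00] n 12 row [0.786, -0.373, -0.206, -0.0, 0.0, 0.196]
total [ 2.164 -9.215 -0.513  0.394 -4.99   1.47 ] n 10 row [0.216, -0.921, -0.051, 0.039, -0.499, 0.147]
```

```bash
python3 -m inch '[[[0.79,-0.37,-0.21,0,0,0.2,-1],[0.79,-0.37,-0.21,0,0,0.2,-1],[0.79,-0.37,-0.21,0,0,0.2,-1],[0.79,-0.37,-0.21,0,0,0.2,-1],[0.79,-0.37,-0.21,0,0,0.2,-1],[0.79,-0.37,-0.21,0,0,0.2,-1],[0.79,-0.37,-0.21,0,0,0.2,-1],[0.79,-0.37,-0.21,0,0,0.2,-1],[0.79,-0.37,-0.21,0,0,0.2,-1],[0.79,-0.37,-0.21,0,0,0.2,-1],[0.79,-0.37,-0.21,0,0,0.2,-1],[0.79,-0.37,-0.21,0,0,0.2,-1],[0,0,0,0,0,0,-1]]]' 30; python3 -c "
from plan import *
rows([620,40,330],toolR(LV))"
```

```text
time_s: 3.03
eef_pos: [546.6, -321.6, 333.2]
tcp_rot: [-3.139, -0.006, 0.104]
force: [-0.7, 2.1, 0.3]
opening: 0.1
total [ 2.044 -9.003 -0.375  0.372 -5.043  1.52 ] n 10 row [0.204, -0.9, -0.037, 0.037, -0.504, 0.152]
```

```bash
python3 -m inch '[[[0.2,-0.9,-0.04,0.04,-0.5,0.15,-1],[0.2,-0.9,-0.04,0.04,-0.5,0.15,-1],[0.2,-0.9,-0.04,0.04,-0.5,0.15,-1],[0.2,-0.9,-0.04,0.04,-0.5,0.15,-1],[0.2,-0.9,-0.04,0.04,-0.5,0.15,-1],[0.2,-0.9,-0.04,0.04,-0.5,0.15,-1],[0.2,-0.9,-0.04,0.04,-0.5,0.15,-1],[0.2,-0.9,-0.04,0.04,-0.5,0.15,-1],[0.2,-0.9,-0.04,0.04,-0.5,0.15,-1],[0.2,-0.9,-0.04,0.04,-0.5,0.15,-1],[0,0,0,0,0,0,-1]]]'; python3 - <<'E'
from plan import *
from cell import viewer,nets
print(np.round(env.sense()["joint_positions"],2))
p=viewer.get_image("wrist"); im=p["pixels"][:,:,::-1].copy(); cv2.imwrite("pics/w1raw.png",im)
for t in ["ridge","knob_grip","lock_box"]:
    print(t,[(round(float(q["confidence"]),2),np.round(q["position"],1).tolist(),int(q["mask"].sum())) for q in nets.trace(p,t)[:2]])
for v in(LV,KV):
    c,up,l,n=panel(v)
    q=proj(p,[c+a*83*up+b*63*l for a,b in((1,1),(1,-1),(-1,-1),(-1,1))]); print(np.round(q[:]).tolist())
    cv2.polylines(im,[np.round(q*8).astype(np.int32)],True,(0,255,0),1,shift=3)
    q=proj(p,[c+a*19*up+b*31*l for a,b in((1,1),(1,-1),(-1,-1),(-1,1))])
    cv2.polylines(im,[np.round(q*8).astype(np.int32)],True,(0,0,255),1,shift=3)
cv2.imwrite("pics/w1.png",im)
E
```

```text
time_s: 3.95
eef_pos: [598.3, 29.1, 314.7]
tcp_rot: [-3.132, 0.501, -0.049]
force: [0.4, 1.0, -0.9]
opening: 0.1
[-0.05  0.74 -0.01  0.93 -0.06  1.96 -1.69]
ridge [(0.65, [404.1, 143.2], 25505), (0.57, [188.4, 157.5], 2014)]
knob_grip [(0.6, [406.3, 164.9], 3431)]
lock_box [(0.65, [202.2, 157.8], 31555)]
[[261.0, 230.0], [151.0, 228.0], [139.0, 74.0], [261.0, 75.0]]
[[478.0, 220.0], [363.0, 244.0], [329.0, 103.0], [452.0, 67.0]]
```

View pics/w1.png

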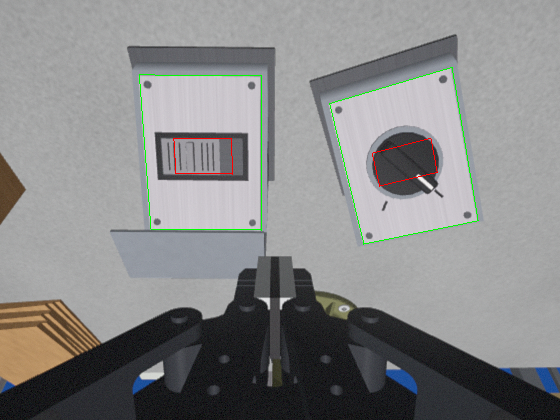

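```bash
python3 - <<'E'
import cv2
p=cv2.imread("pics/w1raw.png")
cv2.imwrite("pics/w1z.png",cv2.resize(p[120:195,145:255],None,fx=7,fy=7,interpolation=cv2.INTER_CUBIC))
E
```

```text
(no output)
```

View pics/w1z.png

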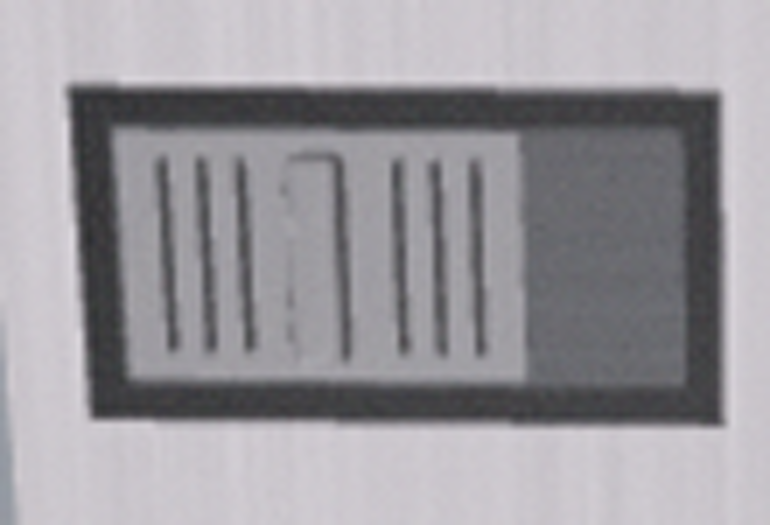

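```bash
cat >> plan.py <<'E'
def pix2panel(p,v,uv,h):
    c,up,l,n=panel(v); R=np.array(p["R"]);C=-R.T@np.array(p["t"])
    d=R.T@np.linalg.solve(np.array(p["camera_matrix"]),[*uv,1]); X=C+d*((c+h*n-C)@n)/(d@n)
    return local(v,X)
E
python3 - <<'E'
from plan import *
from cell import viewer
p=viewer.get_image("wrist")
for uv,h in(((190.4,156.9),8),((163.2,140),0),((219.9,174.5),0),((192,228),0)): print(uv,pix2panel(p,LV,uv,h))
g=cv2.cvtColor(p["pixels"],cv2.COLOR_RGB2GRAY)
im=p["pixels"][:,:,::-1]
cv2.imwrite("pics/w2z.png",cv2.resize(im[55:245,125:285],None,fx=3.1,fy=3.1,interpolation=cv2.INTER_CUBIC))
c,up,l,n=panel(LV)
# approach: tip 30 right of ridge
T=c+(-12-25)*l
for h in(130,3): print(h); rows(T+h*n,toolR(LV))
E
```

```text
(190.4, 156.9) [-0.1 -3.1  8. ]
(163.2, 140) [-17.6 -33.5  -0. ]
(219.9, 174.5) [20.2 26.7 -0. ]
(192, 228) [82.  -7.6 -0. ]
130
total [ 0.515 -3.132  3.538 -0.059 -0.292 -0.039] n 6 row [0.086, -0.522, 0.59, -0.01, -0.049, -0.007]
3
total [ 0.466 -3.122  6.713 -0.059 -0.292 -0.039] n 8 row [0.058, -0.39, 0.839, -0.007, -0.037, -0.005]
```

```bash
python3 - <<'E'
from plan import *
from cell import viewer
p=viewer.get_image("wrist")
print(env.sense()["eef_pos"])
im=p["pixels"][:,:,::-1].copy()
c,up,l,n=panel(LV)
im=cv2.resize(im[55:245,125:285],None,fx=3.1,fy=3.1,interpolation=cv2.INTER_CUBIC)
def dr(pts,col):
    q=(proj(p,pts)-[125,55])*3.1+1; cv2.polylines(im,[np.round(q*8).astype(np.int32)],True,col,1,shift=3)
sq=((1,1),(1,-1),(-1,-1),(-1,1))
dr([c+a*83*up+b*63*l for a,b in sq],(0,255,0))
dr([c+a*19*up+(b*31-12)*l for a,b in sq],(0,0,255))
dr([c+a*16*up+(b*4-12)*l+8*n for a,b in sq],(255,0,0))
cv2.imwrite("pics/w3z.png",im)
E
```

```text
[598.04654182  18.96152988 319.7376496 ]
```

View pics/w3z.png

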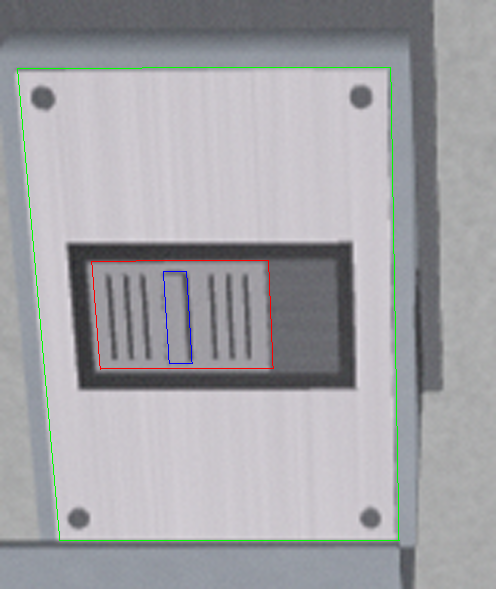

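```bash
python3 -m inch '[[[0.09,-0.52,0.59,-0.01,-0.05,-0.01,-1],[0.09,-0.52,0.59,-0.01,-0.05,-0.01,-1],[0.09,-0.52,0.59,-0.01,-0.05,-0.01,-1],[0.09,-0.52,0.59,-0.01,-0.05,-0.01,-1],[0.09,-0.52,0.59,-0.01,-0.05,-0.01,-1],[0.09,-0.52,0.59,-0.01,-0.05,-0.01,-1],[0,0,0,0,0,0,-1],[0,0,0,0,0,0,-1],[0,0,0,0,0,0,-1],[0,0,0,0,0,0,-1]]]'; python3 - <<'E'
from plan import *
s=env.sense(); print(np.round(s["joint_positions"],2),local(LV,s["eef_pos"]))
c,up,l,n=panel(LV)
rows(c-38*l+60*n,toolR(LV))
E
```

```text
time_s: 5.08
eef_pos: [556.8, 146.6, 186.3]
tcp_rot: [-3.14, 0.523, -0.056]
force: [0.9, 0.2, -0.3]
opening: 0.0
[-0.19  0.77 -0.04  1.24 -0.11  1.64 -1.84] [ -1.6 -36.2 131.2]
total [-0.04  -0.044  1.779 -0.006 -0.008  0.013] n 2 row [-0.02, -0.022, 0.89, -0.003, -0.004, 0.006]
```

```bash
python3 -m inch '[[[-0.01,-0.02,0.5,0,0,0,-1],[-0.01,-0.02,0.5,0,0,0,-1],[-0.01,-0.01,0.5,0,0,0,-1],[-0.01,0,0.5,0,0,0,-1],[0,0,0.3,0,0,0,-1],[0,0,0,0,0,0,-1],[0,0,0,0,0,0,-1],[0,0,0,0,0,0,-1]]]'; python3 - <<'E'
from plan import *
from cell import viewer
p=viewer.get_image("wrist"); cv2.imwrite("pics/w4.png",p["pixels"][:,:,::-1])
q=viewer.get_image("scene"); cv2.imwrite("pics/s4.png",cv2.resize(q["pixels"][70:270,150:400,::-1],None,fx=3,fy=3,interpolation=cv2.INTER_CUBIC))
s=env.sense(); print(np.round(s["joint_positions"],2),local(LV,s["eef_pos"]))
c,up,l,n=panel(LV)
rows(c-38*l+2.5*n,toolR(LV))
E
```

```text
time_s: 5.75
eef_pos: [509.8, 152.7, 107.4]
tcp_rot: [-3.139, 0.523, -0.054]
force: [0.0, 0.1, -0.4]
opening: 0.2
[-0.21  0.77 -0.05  1.47 -0.12  1.4  -1.83] [  0.  -39.8  39. ]
total [-0.     0.045  0.912 -0.005 -0.005  0.031] n 1 row [-0.0, 0.045, 0.912, -0.005, -0.005, 0.031]
```

View pics/w4.png

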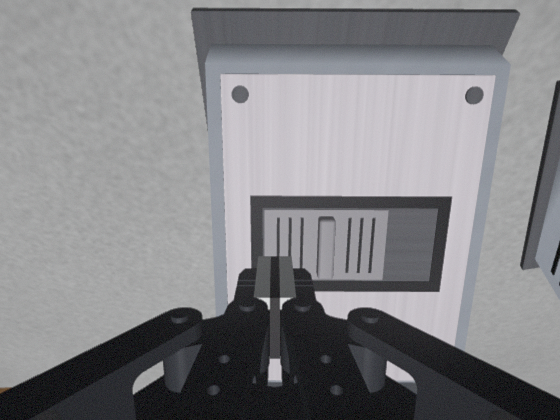

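View pics/s4.png

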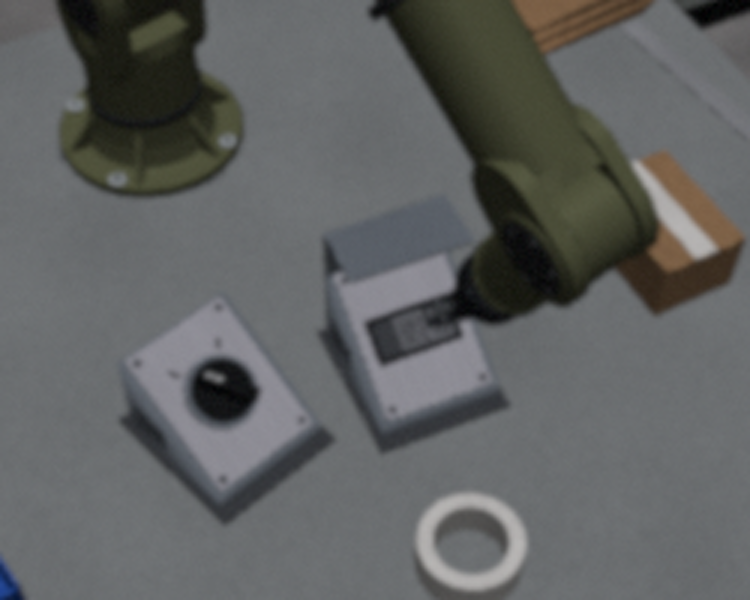

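```bash
python3 -m inch '[[[0,0.01,0.3,0,0,0.01,-1],[0,0.01,0.3,0,0,0.01,-1],[0,0.01,0.2,0,0,0.01,-1],[0,0,0.1,0,0,0,-1],[0,0,0,0,0,0,-1],[0,0,0,0,0,0,-1],[0,0,0,0,0,0,-1]]]'; python3 - <<'E'
from plan import *
from cell import viewer
p=viewer.get_image("wrist"); cv2.imwrite("pics/w5.png",p["pixels"][:,:,::-1])
s=env.sense(); print(local(LV,s["eef_pos"]),np.round(s["force"],1))
E
```

```text
time_s: 6.43
eef_pos: [490.9, 153.2, 75.6]
tcp_rot: [-3.141, 0.524, -0.057]
force: [0.6, -0.4, -0.3]
opening: 0.0
[  0.4 -39.    2.1] [-0.4  0.4  0.6]
```

View pics/w5.png

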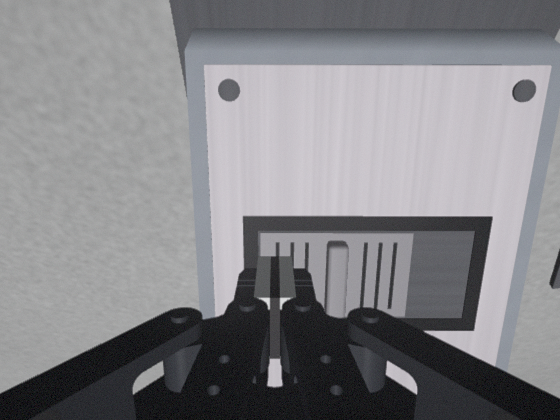

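```bash
python3 -m inch '[[[0,0.15,0,0,0,0,-1],[0,0.1,0,0,0,0,-1],[0,0.08,0,0,0,0,-1],[0,0.08,0,0,0,0,-1],[0,0.08,0,0,0,0,-1],[0,0.08,0,0,0,0,-1],[0,0,0,0,0,0,-1]]]'; python3 - <<'E'
from plan import *
from cell import viewer
p=viewer.get_image("wrist"); cv2.imwrite("pics/w6.png",p["pixels"][:,:,::-1])
s=env.sense(); print(local(LV,s["eef_pos"]),np.round(s["force"],1))
E
```

```text
time_s: 7.07
eef_pos: [489.1, 130.6, 75.3]
tcp_rot: [-3.14, 0.525, -0.057]
force: [0.9, 3.1, -0.3]
opening: 0.2
[  0.6 -16.3   1.6] [0.1 2.1 0.1]
```

View pics/w6.png

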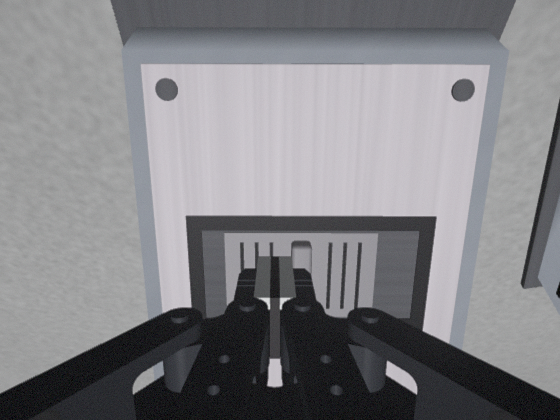

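```bash
python3 -m inch '[[[0,0.08,-0.01,0,0,0,-1],[0,0.08,-0.01,0,0,0,-1],[0,0.08,0,0,0,0,-1],[0,0.08,0,0,0,0,-1],[0,0,0,0,0,0,-1],[0,0,0,0,0,0,-1]]]'; python3 - <<'E'
from plan import *
from cell import viewer
p=viewer.get_image("wrist"); cv2.imwrite("pics/w7.png",p["pixels"][:,:,::-1])
s=env.sense(); print(local(LV,s["eef_pos"]),np.round(s["force"],1))
E
```

```text
time_s: 7.62
eef_pos: [488.5, 116.8, 75.8]
tcp_rot: [3.141, 0.526, -0.058]
force: [-0.4, -0.3, -0.4]
opening: 0.0
[ 0.7 -2.9  2.3] [-0.3  0.3  0.2]
```

View pics/w7.png

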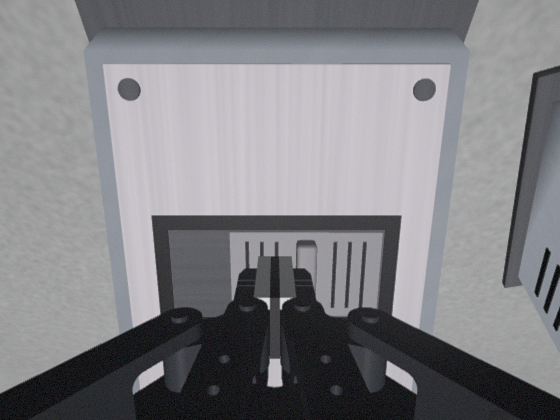

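```bash
python3 -m inch '[[[0,-0.08,0,0,0,0,-1],[0,-0.08,-0.2,0,0,0,-1],[0,0,-0.6,0,0,0,-1],[0,0,-0.8,0,0,0,-1],[0,0,-0.8,0,0,0,-1],[0,0,-0.8,0,0,0,-1],[0,0,-0.8,0,0,0,-1],[0,0,0,0,0,0,-1],[0,0,0,0,0,0,-1]]]'; python3 - <<'E'
from plan import *
from cell import viewer
s=env.sense(); print(local(LV,s["eef_pos"]),np.round(s["force"],1))
c,up,l,n=panel(KV)
rows(c+220*n+40*up,toolR(KV,-.3))
E
```

```text
time_s: 8.42
eef_pos: [570.4, 119.9, 215.7]
tcp_rot: [-3.14, 0.522, -0.056]
force: [0.3, -0.7, -1.8]
opening: 0.4
[  0.  -10.3 164.2] [ 0.3 -0.7 -1.8]
total [-2.718  4.711 -0.83  -1.584 -0.258 -5.591] n 7 row [-0.388, 0.673, -0.119, -0.226, -0.037, -0.799]
```

```bash
python3 - <<'E'
from plan import *
c,up,l,n=panel(KV)
print(c+180*n+10*up)
rows(c+180*n+10*up,toolR(KV,-.3))
E
```

```text
[547.3864976  -82.29883996 234.38457268]
total [-1.962  4.8    0.165 -1.584 -0.258 -5.591] n 7 row [-0.28, 0.686, 0.024, -0.226, -0.037, -0.799]
```

```bash
python3 -m inch '[[[-0.28,0.69,0.02,-0.23,-0.04,-0.8,1],[-0.28,0.69,0.02,-0.23,-0.04,-0.8,1],[-0.28,0.69,0.02,-0.23,-0.04,-0.8,1],[-0.28,0.69,0.02,-0.23,-0.04,-0.8,1],[-0.28,0.69,0.02,-0.23,-0.04,-0.8,1],[-0.28,0.69,0.02,-0.23,-0.04,-0.8,1],[-0.28,0.69,0.02,-0.23,-0.04,-0.8,1],[0,0,0,0,0,0,1],[0,0,0,0,0,0,1],[0,0,0,0,0,0,1]]]'; cat > look.py <<'E'
import sys
from plan import *
from cell import viewer
p=viewer.get_image("wrist"); im=p["pixels"][:,:,::-1].copy(); cv2.imwrite(f"pics/{sys.argv[1]}raw.png",im)
s=env.sense(); print(local(KV,s["eef_pos"]),local(LV,s["eef_pos"]),np.round(s["joint_positions"],2),np.round(s["force"],1))
a=float(sys.argv[2])
sq=((1,1),(1,-1),(-1,-1),(-1,1))
c,up,l,n=panel(KV)
bx=np.cos(a)*up-np.sin(a)*l; by=np.cross(n,bx)
def dr(pts,col): cv2.polylines(im,[np.round(proj(p,pts)*8).astype(np.int32)],True,col,1,shift=3)
dr([c+i*83*up+b*63*l for i,b in sq],(0,255,0))
dr([c+i*32*bx+b*8*by+44*n for i,b in sq],(0,0,255))
dr([c+40*np.cos(q)*bx+40*np.sin(q)*by for q in t],(255,0,0))
c,up,l,n=panel(LV); dr([c+i*19*up+(b*31+12)*l for i,b in sq],(0,255,255))
cv2.imwrite(f"pics/{sys.argv[1]}.png",im)
E
python3 look.py k1 -0.6
```

```text
time_s: 9.25
eef_pos: [538.0, -81.6, 235.6]
tcp_rot: [-2.97, 0.505, 0.62]
force: [0.1, 0.6, 0.9]
opening: 85.5
[ 18.   -3.6 176.9] [ 27.8 192.3 171.3] [ 0.08  0.68 -0.14  1.29  0.2   1.7  -1.07] [ 0.4 -0.3 -0. ]
```

View pics/k1.png

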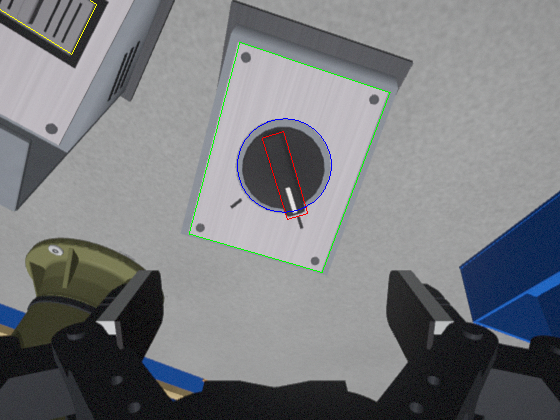

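```bash
python3 - <<'E'
from plan import *
c,up,l,n=panel(KV)
rows(c+85*n,toolR(KV,-.6))
E
```

```text
total [ 0.376  0.279  2.296 -0.015  0.067 -2.842] n 3 row [0.125, 0.093, 0.765, -0.005, 0.022, -0.947]
```

```bash
python3 -m inch '[[[0.1,0.07,0.58,0,0.02,-0.71,1],[0.1,0.07,0.58,0,0.02,-0.71,1],[0.1,0.07,0.58,0,0.02,-0.71,1],[0.1,0.07,0.58,0,0.02,-0.71,1],[0,0,0,0,0,0,1],[0,0,0,0,0,0,1],[0,0,0,0,0,0,1]]]'; python3 look.py k2 -0.6;python3 - <<'E'
from plan import *
c,up,l,n=panel(KV)
rows(c+22*n,toolR(KV,-.6))
E
```

```text
time_s: 9.88
eef_pos: [511.5, -93.6, 147.4]
tcp_rot: [-2.829, 0.424, 0.939]
force: [0.3, 0.1, -0.2]
opening: 85.0
[-1.1  1.3 86.2] [  6.  206.3  82.1] [ 0.16  0.71 -0.22  1.49  0.26  1.48 -0.85] [ 1.1  0.2 -0.5]
total [-0.006 -0.043  1.604  0.015 -0.031 -0.029] n 2 row [-0.003, -0.022, 0.802, 0.008, -0.016, -0.014]
```

View pics/k2.png

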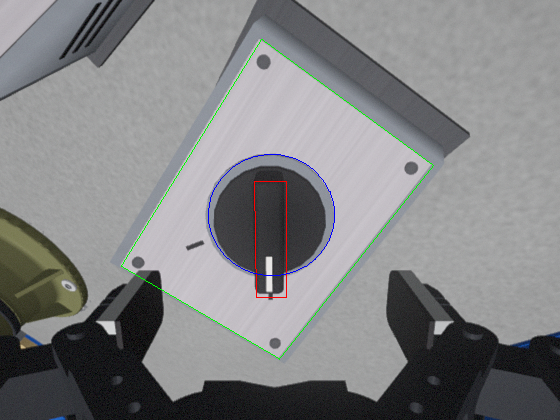

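```bash
python3 -m inch '[[[0.02,-0.01,0.4,0,-0.01,-0.01,1],[0.02,-0.01,0.4,0,-0.01,-0.01,1],[0.01,-0.01,0.4,0,-0.01,-0.01,1],[0,-0.01,0.4,0,0,0,1],[0,0,0,0,0,0,1],[0,0,0,0,0,0,1],[0,0,0,0,0,0,0.2],[0,0,0,0,0,0,-0.2],[0,0,0,0,0,0,-0.2],[0,0,0,0,0,0,-0.2]]]' 30; python3 look.py k3 -0.6
```

```text
time_s: 10.77
eef_pos: [480.4, -100.6, 91.2]
tcp_rot: [-2.827, 0.425, 0.945]
force: [-0.2, 0.7, -0.6]
opening: 38.6
[-1.4 -0.6 21. ] [  4.6 215.   17.6] [ 0.17  0.74 -0.22  1.63  0.28  1.32 -0.87] [ 0.4 -0.4 -0.1]
```

View pics/k3.png

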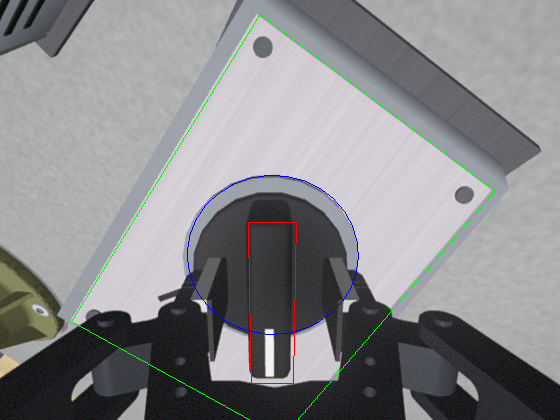

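```bash
python3 -m inch '[[[0.02,-0.04,0,0,0,0,-0.2],[0,0,0,0,0,0,-0.5],[0,0,0,0,0,0,-1],[0,0,0,0,0,0,-1],[0,0,0,0,0,0,-1],[0,0,0,0,0,0,-1]]]' 25; python3 look.py k4 -0.6
```

```text
time_s: 11.32
eef_pos: [479.1, -98.8, 90.9]
tcp_rot: [-2.825, 0.426, 0.945]
force: [0.3, 0.4, 2.5]
opening: 15.6
[-1.  -2.6 20.7] [  5.6 213.2  16.8] [ 0.17  0.74 -0.22  1.63  0.28  1.32 -0.87] [-0.1  2.4  2.9]
```

View pics/k4.png

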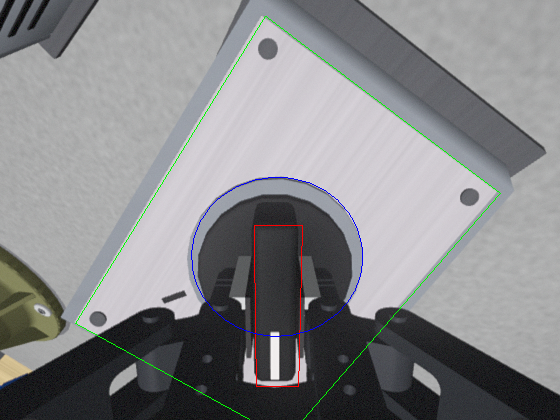

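```bash
python3 -m inch '[[[0,0,0,0,0,0.4,-1],[0,0,0,0,0,0.6,-1],[0,0,0,0,0,0.6,-1],[0,0,0,0,0,0.6,-1],[0,0,0,0,0,0.6,-1],[0,0,0,0,0,0.6,-1],[0,0,0,0,0,0.6,-1],[0,0,0,0,0,0,-1],[0,0,0,0,0,0,-1]]]'; python3 look.py k5 0.0
```

```text
time_s: 12.12
eef_pos: [479.5, -99.2, 90.8]
tcp_rot: [-3.037, 0.515, 0.487]
force: [1.8, -0.3, 2.9]
opening: 15.5
[-1.2 -2.1 20.7] [  5.2 213.7  16.9] [ 0.1   0.73 -0.1   1.63  0.21  1.3  -1.22] [ 1.7 -0.1  0.5]
```

View pics/k5.png

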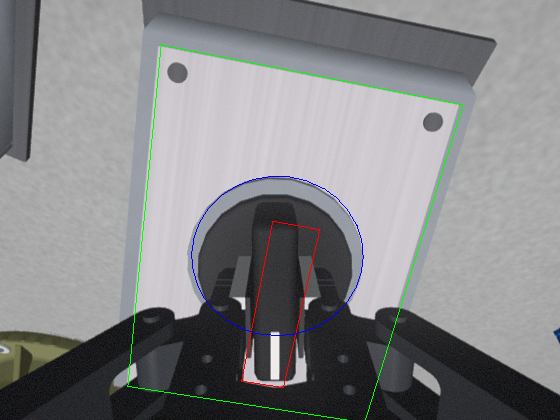

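```bash
python3 -m inch '[[[0,0,0,0,0,0.6,-1],[0,0,0,0,0,0.6,-1],[0,0,0,0,0,0.6,-1],[0,0,0,0,0,0.6,-1],[0,0,0,0,0,0.6,-1],[0,0,0,0,0,0.6,-1],[0,0,0,0,0,0.6,-1],[0,0,0,0,0,0.6,-1],[0,0,0,0,0,0.6,-1],[0,0,0,0,0,0.6,-1],[0,0,0,0,0,0.6,-1],[0,0,0,0,0,0,-1],[0,0,0,0,0,0,-1]]]'; python3 look.py k6 0.6; python3 -c "
from plan import *
rows(env.sense()['eef_pos'],toolR(KV,.6))"
```

```text
time_s: 13.25
eef_pos: [479.6, -100.1, 90.8]
tcp_rot: [2.866, 0.452, -0.295]
force: [3.3, -4.3, 2.1]
opening: 15.2
[-1.1 -1.2 20.6] [  5.1 214.6  17.1] [-0.03  0.74  0.11  1.63  0.1   1.27 -1.78] [ 2.6 -4.2  1.2]
total [ 0.     0.     0.     0.018 -0.007  0.893] n 1 row [0.0, 0.0, 0.0, 0.018, -0.007, 0.893]
```

View pics/k6.png

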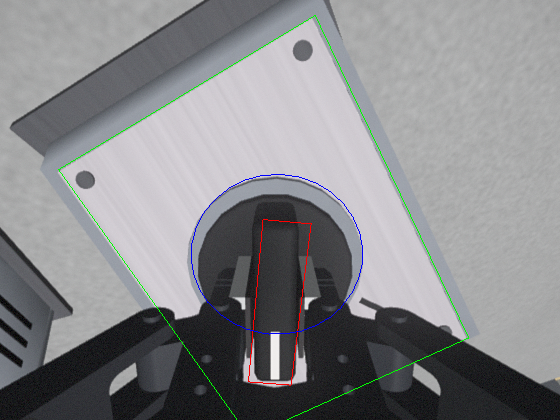

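```bash
python3 -m inch '[[[0,0,0,0,0,0.5,-1],[0,0,0,0,0,0,-1],[0,0,0,0,0,0,-0.2],[0,0,0,0,0,0,0.2],[0,0,0,0,0,0,0.6],[0,0,0,0,0,0,0.6],[0,0,0,0,0,0,0.6],[0,0,-0.3,0,0,0,0.6],[0,0,-0.6,0,0,0,0.6],[0,0,-0.8,0,0,0,0.6],[0,0,-0.8,0,0,0,0.6],[0,0,-0.8,0,0,0,0.6],[0,0,0,0,0,0,0.6],[0,0,0,0,0,0,0.6]]]'; python3 look.py k7 0.6
```

```text
time_s: 14.47
eef_pos: [543.8, -80.7, 205.9]
tcp_rot: [2.844, 0.435, -0.352]
force: [-0.2, 0.8, -1.2]
opening: 68.3
[ -1.2  -2.6 152.3] [  8.6 191.7 146.7] [-0.06  0.71  0.13  1.33  0.08  1.61 -1.81] [ 0.1 -0.3 -1. ]
```

View pics/k7.png

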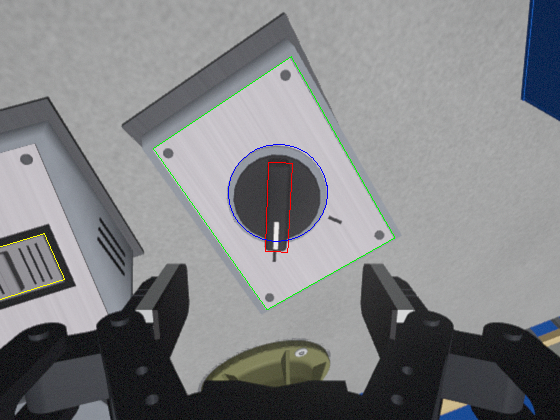

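```bash
python3 -m inch '[[[0,0,-0.5,0,0,0,0.6],[0,0,-0.3,0,0,0,0.6],[0,0,0,0,0,0,0.6],[0,0,0,0,0,0,0.6],[0,0,0,0,0,0,0.6]]]'; python3 - <<'E'
from cell import viewer,nets,env
import cv2,numpy as np
p=viewer.get_image("scene"); a=cv2.imread("pics/scene0.png"); b=p["pixels"][:,:,::-1]
for t in ["carton_mid","bin_mid","tape_mid"]: print(t,np.round(nets.trace(p,t)[0]["position"],1))
cv2.imwrite("pics/s9.png",cv2.resize(b[80:310,80:430],None,fx=2.2,fy=2.2,interpolation=cv2.INTER_CUBIC))
E
```

```text
time_s: 14.93
eef_pos: [557.1, -76.9, 231.4]
tcp_rot: [2.842, 0.44, -0.354]
force: [0.2, 0.7, -0.1]
opening: 68.2
carton_mid [373.3 149.4]
bin_mid [125.3 261.4]
tape_mid [303.1 248.4]
```

View pics/s9.png

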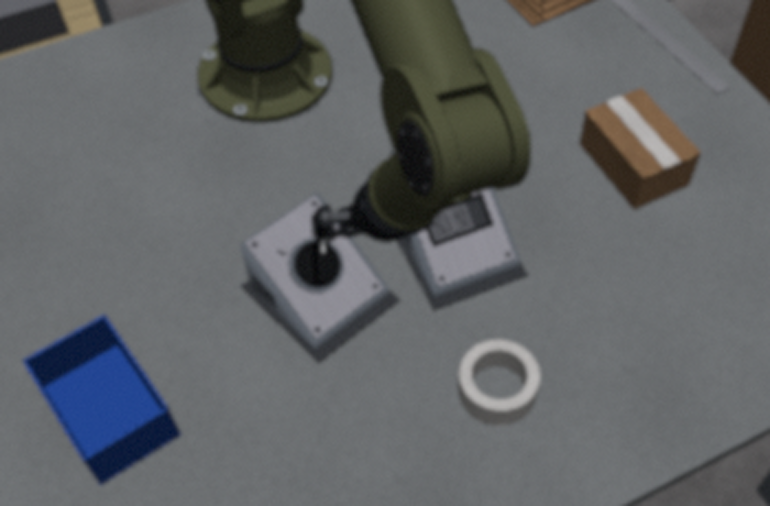

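```bash
python3 -c "
from cell import env
print(env.close_job())"
```

```text
the job is handed in; nothing more can be done
None
```

The switch on the hooded box is at its left end and the bar knob is at its second mark. I did them in that order and handed the job in at about 15 s.

- **Slide switch:** I pushed the ridge left with the shut fingertips, coming in square to the panel from its front. It clicked over by itself: the push force dropped from about 3 N to nothing. The wrist view then showed the switch at its left end, and it was still there after the knob move.
- **Bar knob:** I gripped the bar, turned it clockwise close to the hard stop and let go. Its white line then lined up with the right-hand mark, and I backed the gripper well clear.
- **Hood and forces:** No force reading suggested the hood was touched. The largest wrist force I read was about 6 N.
- **Carton, bin and tape roll:** In the last scene picture all three are where they started. The network disagreed on the tape roll, putting it 15 px from its first report. Measured by eye, the roll's ring is within about 1 px of where it was, so I took this as a network error.
- **Not tested:** There was no direct reading of the switch or knob position. I judged both from the pictures and the forces.

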